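Sort the studio clips by the feel of their springs

TASK

Three spring clips that look alike lie on the desk, and one of them has lost its spring. Find it by squeezing each clip's handles lightly between the fingers (20 to 30 newtons, never over 40): the tired one folds up, the sound ones hold firm. Still holding them by the handles with that light squeeze, carry the tired clip into the clear round tub and the two firm ones onto the white enamel tray, and leave the eraser, paint tube and tape roll where they lie.

Things in the scene. Friction and masses are not known exactly. Their poses are not given: they have to be found in the camera images.
- clip_a: spring clip (hand clamp) 107 mm long, 56 mm wide over its handles, 24 mm high, about 150 g, lying flat: two dark steel levers on an upright pivot pin, black plastic handle sleeves at one end, small jaws at the other. Origin under the pin; +x points to the jaws (tips 44 mm off), the handles run from x = -29 to -63 mm with outer faces at y = +28 and -28 mm; z up
- clip_b: spring clip, same shape, size and axes as clip_a. In any clip, squeezing the handles together along y turns the levers about the pin against the spring; the handles stop when about 34 mm wide over all. Whether the spring is sound or tired cannot be seen
- clip_c: spring clip, same shape, size and axes as clip_a. In any clip, squeezed halfway along the handles: a sound spring lets the 56 mm width shrink by only about 4 mm under 20 N and 11 mm under 40 N; a tired one folds to the stop (34 mm) under less than 8 N
- clip_a_grip (a point): point midway between the two handles of clip_a, halfway along them (x = -45 mm from the pivot) and 12 mm above its underside; take the clip here with the fingers closing along the clip's y
- clip_a_pivot (a point): middle of the pivot pin of clip_a, 12 mm above its underside
- clip_b_grip (a point): point midway between the two handles of clip_b, halfway along them (x = -45 mm from the pivot) and 12 mm above its underside; take the clip here with the fingers closing along the clip's y
- clip_b_pivot (a point): middle of the pivot pin of clip_b, 12 mm above its underside
- clip_c_grip (a point): point midway between the two handles of clip_c, halfway along them (x = -45 mm from the pivot) and 12 mm above its underside; take the clip here with the fingers closing along the clip's y
- clip_c_pivot (a point): middle of the pivot pin of clip_c, 12 mm above its underside
- tray: white enamel tray, 334 mm (its x) by 221 mm (its y), rim 39 mm high, inner floor 7 mm above the desk and about 270 x 180 mm, fixed; origin under its centre, z up
- tub: clear round plastic tub, 135 mm across the rim, 58 mm high, inner floor about 95 mm across and 2 mm above the desk, open at the top, fixed; origin under its centre, z up
- eraser: eraser 21 x 45 x 13 mm (long along its y), a bystander lying loose; origin under its centre
- paint_tube: single squeezed metal paint tube 35 x 124 x 23 mm (long along its y), a bystander lying loose; origin under its centre
- tape_roll: roll of masking tape lying flat, 101 x 112 x 24 mm, a bystander lying loose; origin under its centre
- clip_a_arm (a joint): how far the handles of clip_a are squeezed together: 0 when let go (56 mm wide), 0.5 rad at the stop (about 34 mm wide)
- clip_b_arm (a joint): how far the handles of clip_b are squeezed together: 0 when let go (56 mm wide), 0.5 rad at the stop (about 34 mm wide)
- clip_c_arm (a joint): how far the handles of clip_c are squeezed together: 0 when let go (56 mm wide), 0.5 rad at the stop (about 34 mm wide)

How it is judged:
On the way:
1. a clip whose handles are folded up by a light squeeze is held over or in the tub (((horizontal distance between clip_a_pivot and tub below 0.08 m and value of joint clip_a_arm above 0.42 rad and contact force between the fingers and clip_a above 10 N) or (horizontal distance between clip_b_pivot and tub below 0.08 m and value of joint clip_b_arm above 0.42 rad and contact force between the fingers and clip_b above 10 N) or (horizontal distance between clip_c_pivot and tub below 0.08 m and value of joint clip_c_arm above 0.42 rad and contact force between the fingers and clip_c above 10 N))), for 0.1 s.
At the end, for the whole second after the job is handed in: The clip that was folded over the tub lies in it (pivot within 60 mm of its axis, under 60 mm up), the other two lie in the tray (pivot within 140 x 95 mm of its centre, under 55 mm up), all let go and at rest; eraser, paint tube and tape roll within 30 mm of where they lay (((horizontal distance between clip_a_pivot and tub below 0.06 m and z of clip_a_pivot in the frame of tub below 0.06 m and x of clip_b_pivot in the frame of tray between -0.14 and 0.14 m and y of clip_b_pivot in the frame of tray between -0.095 and 0.095 m and z of each of clip_b_pivot, clip_c_pivot in the frame of tray below 0.055 m and x of clip_c_pivot in the frame of tray between -0.14 and 0.14 m and y of clip_c_pivot in the frame of tray between -0.095 and 0.095 m) or (horizontal distance between clip_b_pivot and tub below 0.06 m and z of clip_b_pivot in the frame of tub below 0.06 m and x of clip_a_pivot in the frame of tray between -0.14 and 0.14 m and y of clip_a_pivot in the frame of tray between -0.095 and 0.095 m and z of each of clip_a_pivot, clip_c_pivot in the frame of tray below 0.055 m and x of clip_c_pivot in the frame of tray between -0.14 and 0.14 m and y of clip_c_pivot in the frame of tray between -0.095 and 0.095 m) or (horizontal distance between clip_c_pivot and tub below 0.06 m and z of clip_c_pivot in the frame of tub below 0.06 m and x of clip_a_pivot in the frame of tray between -0.14 and 0.14 m and y of clip_a_pivot in the frame of tray between -0.095 and 0.095 m and z of each of clip_a_pivot, clip_b_pivot in the frame of tray below 0.055 m and x of clip_b_pivot in the frame of tray between -0.14 and 0.14 m and y of clip_b_pivot in the frame of tray between -0.095 and 0.095 m)) and linear speed of each of clip_a, clip_b, clip_c below 0.03 m/s and distance of each of eraser, paint_tube, tape_roll from where it was at the start of the episode below 0.03 m); the robot touches nothing.
It fails at once if a clip that holds firm under the squeeze is put into the tub ((horizontal distance between clip_a_pivot and tub below 0.06 m and z of clip_a_pivot in the frame of tub below 0.1 m and value of joint clip_a_arm below 0.33 rad and contact force between the fingers and clip_a above 30 N) or (horizontal distance between clip_b_pivot and tub below 0.06 m and z of clip_b_pivot in the frame of tub below 0.1 m and value of joint clip_b_arm below 0.33 rad and contact force between the fingers and clip_b above 30 N) or (horizontal distance between clip_c_pivot and tub below 0.06 m and z of clip_c_pivot in the frame of tub below 0.1 m and value of joint clip_c_arm below 0.33 rad and contact force between the fingers and clip_c above 30 N)).
It fails at once if a clip that a light squeeze folds up is put down in the tray ((x of clip_a_pivot in the frame of tray between -0.14 and 0.14 m and y of clip_a_pivot in the frame of tray between -0.095 and 0.095 m and z of clip_a_pivot in the frame of tray below 0.055 m and value of joint clip_a_arm above 0.42 rad and contact force between the fingers and clip_a above 10 N) or (x of clip_b_pivot in the frame of tray between -0.14 and 0.14 m and y of clip_b_pivot in the frame of tray between -0.095 and 0.095 m and z of clip_b_pivot in the frame of tray below 0.055 m and value of joint clip_b_arm above 0.42 rad and contact force between the fingers and clip_b above 10 N) or (x of clip_c_pivot in the frame of tray between -0.14 and 0.14 m and y of clip_c_pivot in the frame of tray between -0.095 and 0.095 m and z of clip_c_pivot in the frame of tray below 0.055 m and value of joint clip_c_arm above 0.42 rad and contact force between the fingers and clip_c above 10 N)).
It fails at once if a clip is squeezed too hard (over about 45 N on each finger) (contact force between the fingers and clip_a above 90 N or contact force between the fingers and clip_b above 90 N or contact force between the fingers and clip_c above 90 N).
It fails at once if a bystander is pushed more than 30 mm (distance of any of eraser, paint_tube, tape_roll from where it was at the start of the episode above 0.03 m).
It also fails if it takes over 67 s, if anything falls off the work surface, if the arm or the gripper's body presses on something with over 40 N, if the wrist force passes 120 N, or if a joint passes its speed limit or range.

ROBOT

A 6-joint arm with a two-finger parallel gripper is mounted at the origin on the work surface; the furniture and walls round the work are solid. World frame = base frame: x ahead of the robot, y to its left, z up, the work surface at z = 0. Lengths are in m, angles in rad, forces in N, time in s.
With the tool pointing down it reaches from about 0.325 to 0.85 m from the base axis. Payload 15.5 kg.
Tool frame: the origin (TCP) lies midway between the tips of the shut fingers; the grasp point (between the pads) lies 19 mm behind it (arm.grip_depth is the z of the grasp point in the tool frame, in m); z points along the fingers, y is the direction in which the jaws open and shut (so a half turn about z gives the same grasp; the last joint's range is limited). The gripper opens to 91 mm and grips with 3 to 60 N. Pads are 32 mm wide; open, the fingers measure 118 mm over their backs; the gripper's body (76 mm by 178 mm) begins 60 mm behind the grasp point.
Start: joints at [1.071, 0.494, 1.345, -0, 1.302, -0.096], TCP at [0.246, 0.575, 0.214] pointing down, gripper open.
Joint ranges: [-2.91, 2.91], [-0.82, 2.16], [0.22, 2.67], [-1.22, 4.37], [0.12, 2.79], [-3.08, 3.08]. Speed limits (rad/s): [1.89, 1.89, 2.57, 3.01, 3.01, 3.01].

INTERFACE

Orientations are given as a 3x3 rotation matrix whose columns are the frame's x, y, z axes.
In Python, from bench import status, viewer, arm gives the robot as it stands. The module is installed in compiled form; this text tells all that it offers.
- The arm moves only by the shell command python3 -m creep 'ROWS' [FORCE]. ROWS is JSON, a list of rows, each a list of 7 numbers: the shift along the tool's x, y, z in mm, then the turn, a rotation vector about the tool's x, y, z in rad, then the closure, from -1 (fully open) to 1 (shut). In form: [[tx, ty, tz, rx, ry, rz, grip], ...]. A call has 1 to 5 rows; each row shifts and turns the pose as measured when the row begins, along the tool's axes as they then stand; what a row does not reach is not made up. A row lasts 1/8 s, in which the tool goes at most 62.5 mm and 10.7 degrees, less where a joint would pass 70% of its speed; a pose out of reach is approached as far as the arm can. A call with a gripper value outside its range is refused whole. The fingers move at their own pace and stop on an object; FORCE is the grip in N (left out, the last holds). Time passes only in rows, so rows that do not move let the fingers close. It gives the time, the measured TCP pose, the force and the opening at its end, in the units of the state.
- status.get_obs(): the state, without advancing time (a new reading comes with each control period).
- viewer.capture(name): name is "scene" or "top"; returns the picture (384x512x3 uint8, red, green, blue); there is no depth.
- viewer.camera_model(name): a dict with "fx", "fy", "cx", "cy" (pixels), "R" (3x3) and "t" (3): a world point X has camera coordinates R X + t. Camera axes: x right, y down, z forward; pixel columns grow to the right and rows downward; lengths in m; the calibration is good to about 2 mm. A picture is of the moment at which its call begins. camera_model takes no time and is no camera call.
- arm.finish_job(): hands the job in, once; it reports no verdict.
The state is a dict: "clock": time; "q": joint angles; "qvel": joint speeds; "joint_efforts": joint torques, N m; "ee_pos": TCP position; "orientation": TCP orientation; "wrist_force": force on the tool from outside, world axes, zero at the start; "moment": the same for the moment, N m; "opening": finger opening in m.
Only numpy, scipy, OpenCV 4.12 (cv2) and the standard library are available. Lean on these libraries where they do the work, as an engineer would, in place of code of your own. Each camera call takes 0.05 s, during which the arm holds its last target. There are 200 camera calls.

## Working session

There is one attempt and no reset: what is moved stays moved. The work goes in short steps, Python scripts to look and compute and a shell command to move; the robot and the scene stay as the last step left them, time stands still between calls to the robot, and variables do not carry over. Pictures are saved under pics/ and viewed, about 8 in all and at most 12, crops included, and the job is handed in when it is done.

```bash
mkdir -p pics
python3 - <<'E'
from bench import status, viewer, arm
import cv2
for n in("top","scene"):
    im=viewer.capture(n); cv2.imwrite(f"pics/{n}0.png",cv2.resize(im[:,:,::-1],(800,600),interpolation=cv2.INTER_CUBIC))
    m=viewer.camera_model(n); print(n,m)
o=status.get_obs(); print(o['clock'],o['ee_pos'],o['orientation'],o['opening'],arm.grip_depth)
E
```

```text
top {'fx': 369.4521928234549, 'fy': 369.4521928234549, 'cx': 256.7721495738969, 'cy': 185.48727169315273, 'R': array([[-0.00304172, -0.99997221, -0.00680644],
       [-0.98677134,  0.00410469, -0.16206626],
       [ 0.1620897 ,  0.00622344, -0.9867564 ]]), 't': array([0.09371714, 0.52158697, 1.07082502])}
scene {'fx': 436.5505805745388, 'fy': 436.5505805745388, 'cx': 258.0943989112295, 'cy': 187.85975885419822, 'R': array([[ 0.51846895, -0.85507695, -0.00577522],
       [-0.62587333, -0.37487395, -0.68392404],
       [ 0.58264271,  0.35820794, -0.72953036]]), 't': array([-0.23262656,  0.38683069,  0.77978632])}
0.1 [0.24538373 0.57445551 0.2134015 ] [[-9.19586914e-01  3.92886275e-01 -5.31740158e-04]
 [ 3.92886615e-01  9.19586449e-01 -9.33293242e-04]
 [ 1.22302939e-04 -1.06715784e-03 -9.99999423e-01]] 0.09113245776698019 -0.0188
```

View pics/top0.png

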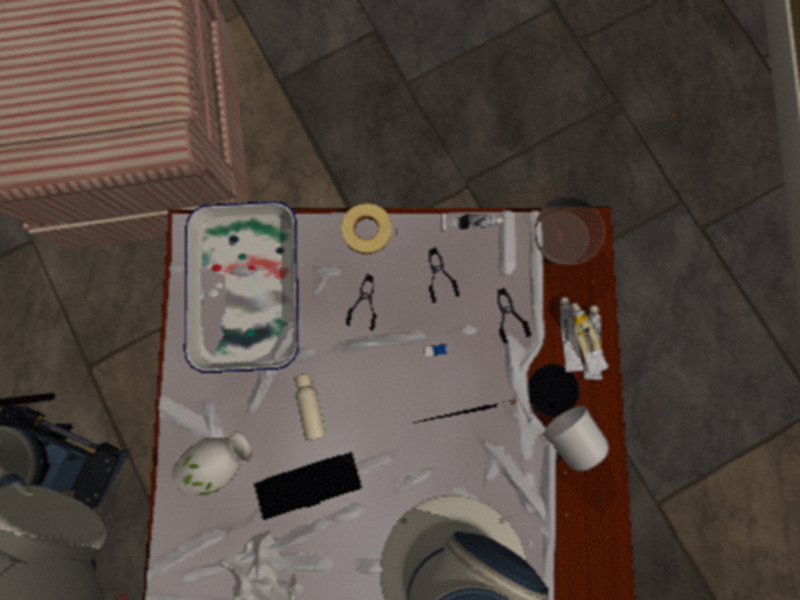

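View pics/scene0.png

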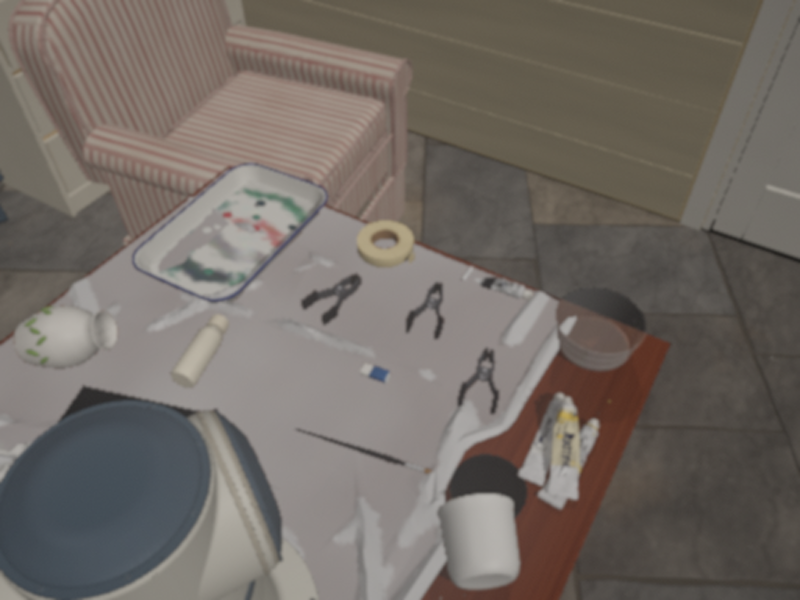

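The top view shows three clips, in 800x600 pixels near (363,300), (443,275) and (513,315). The tray is at (242,287), the tub at (570,231), the tape at (367,229), the eraser at (435,350) and the paint tube at (472,221). Next I'll enlarge a crop of the clips.

Run:
```python
import cv2
from bench import viewer
im=viewer.capture("top")[:,:,::-1]
c=im[125:235,215:395]; c=cv2.resize(c,None,fx=4.4,fy=4.4,interpolation=cv2.INTER_CUBIC)
cv2.imwrite("pics/crop1.png",cv2.convertScaleAbs(c,alpha=1.6))
```

```text
(no output)
```

View pics/crop1.png

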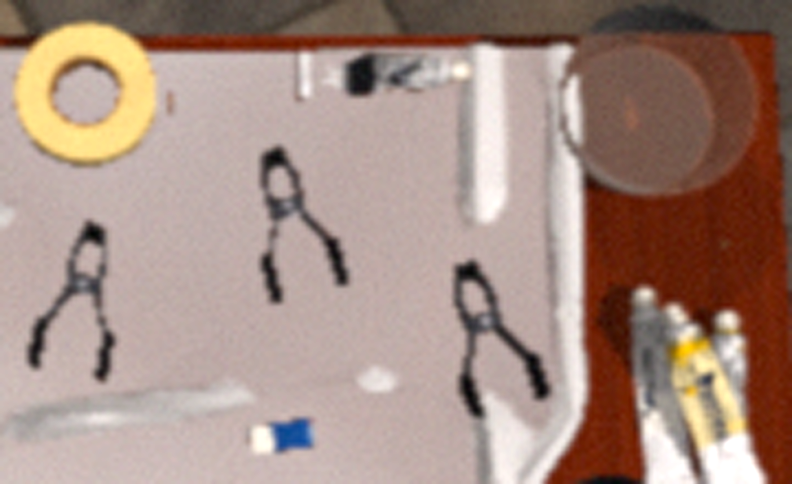

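The crop puts the clip pivots at (83,285), (286,207) and (484,322), with all the handles pointing down-image. The tub rim is centred near (668,100).

```bash
cat > h.py <<'E'
import numpy as np
from bench import status, viewer
def w(u,v,z,n="top"):
    m=viewer.camera_model(n); R,t=m['R'],m['t']
    d=R.T@np.array([(u-m['cx'])/m['fx'],(v-m['cy'])/m['fy'],1]); c=-R.T@t
    return (c+d*(z-c[2])/d[2])
def crop(u,v,z): return w(215+(u+.5)/4.4-.5,125+(v+.5)/4.4-.5,z)
def full(u,v,z): return w(u*.64,v*.64,z)
def go(p,yaw=None):
    "tool-frame shift (mm) to world p, and turn about tool z so tool y lies along world yaw (mod pi)"
    o=status.get_obs(); R=np.array(o['orientation'])
    d=R.T@(np.array(p)-o['ee_pos'])*1e3
    r=None
    if yaw is not None:
        cur=np.arctan2(R[1,1],R[0,1]); dy=(yaw-cur+np.pi/2)%np.pi-np.pi/2; r=-dy
    print("shift",d.round(1),"rz",r, "opening",round(o['opening'],4),"t",round(o['clock'],2),"ee",np.round(o['ee_pos'],3))
E
python3 - <<'E'
from h import *
C={'L':[(94,228),(83,285),(39,344),(104,357)],'M':[(274,153),(286,207),(271,277),(338,262)],'R':[(468,268),(484,322),(471,393),(538,377)]}
for k,v in C.items():
    j,p,a,b=[crop(*x,.015)[:2] for x in v]
    g=(a+b)/2; y=a-b; ax=j-g
    print(k,'jaw',j.round(3),'piv',p.round(3),'grip',g.round(3),'width',np.hypot(*y).round(4),'yaw y',np.arctan2(y[1],y[0]).round(3),'axis yaw-> y',(np.arctan2(ax[1],ax[0])+np.pi/2).round(3), 'dists',np.hypot(*(p-g)).round(3),np.hypot(*(j-p)).round(3))
print('tub rim',crop(668,100,.058),'floor',crop(648,128,.002))
print('tray',full(242,287,.039),[full(*c,.039).round(3)[:2] for c in((187,287),(298,287),(242,203),(242,370))])
print('paint',crop(395,73,.01),'tape',crop(86,92,.024),'eraser',crop(283,436,.013))
o=status.get_obs();print(np.round(o['q'],3)); go([.5,.2,.2])
E
```

```text
L jaw [0.555 0.156] piv [0.515 0.164] grip [0.468 0.172] width 0.0463 yaw y 1.369 axis yaw-> y 1.398 dists 0.047 0.041
M jaw [0.609 0.029] piv [0.57  0.021] grip [0.525 0.008] width 0.0483 yaw y 1.789 axis yaw-> y 1.809 dists 0.046 0.04
R jaw [ 0.526 -0.106] piv [ 0.487 -0.116] grip [ 0.443 -0.129] width 0.048 yaw y 1.801 axis yaw-> y 1.84 dists 0.046 0.04
tub rim [ 0.63472376 -0.23956121  0.058     ] floor [ 0.62919151 -0.2409096   0.002     ]
tray [0.52939718 0.40091845 0.039     ] [array([0.53 , 0.508]), array([0.529, 0.292]), array([0.699, 0.408]), array([0.37 , 0.394])]
paint [ 0.66868389 -0.05904176  0.01      ] tape [0.65179504 0.16219644 0.024     ] eraser [0.40867788 0.02494528 0.013     ]
[ 1.072  0.494  1.346 -0.     1.303 -0.096]
shift [-381.2 -244.3   13.7] rz None opening 0.0912 t 0.15 ee [0.245 0.574 0.213]
```

Run:
```python
from h import *
go([.468,.172,.10],1.385)
# triangulate black disc & mug
import cv2
def tri(a,b):
    P=[]
    for n in("top","scene"):
        m=viewer.camera_model(n);K=np.array([[m['fx'],0,m['cx']],[0,m['fy'],m['cy']],[0,0,1]]);P.append(K@np.c_[m['R'],m['t']])
    X=cv2.triangulatePoints(P[0],P[1],np.array(a,float).reshape(2,1)*.64,np.array(b,float).reshape(2,1)*.64);return (X[:3]/X[3]).ravel().round(3)
print(tri((553,390),(487,485)),tri((592,432),(487,578)),tri((370,277),(355,282)))
```

```text
shift [-362.8 -282.6  113.7] rz -0.21797591671042182 opening 0.0912 t 0.15 ee [0.245 0.574 0.213]
[ 0.33  -0.201  0.006] [ 0.237 -0.263 -0.01 ] [0.553 0.157 0.003]
```

```bash
python3 -m creep '[[-45,-35,14,0,0,0,-1],[-45,-35,14,0,0,0,-1],[-45,-35,14,0,0,0,-1],[-45,-35,14,0,0,0,-1],[-45,-35,14,0,0,0,-1]]' 25; python3 -m creep '[[-45,-35,14,0,0,0,-1],[-45,-35,14,0,0,0,-1],[-45,-35,14,0,0,0,-1],[0,0,0,0,0,-0.11,-1],[0,0,0,0,0,-0.11,-1]]'; python3 -c "
from h import *
go([.468,.172,.10],1.385)"
```

```text
clock: 0.78
ee_pos: [0.3861, 0.322, 0.1416]
orientation: [[-0.922, 0.387, 0.001], [0.387, 0.922, 0.002], [-0.001, 0.002, -1.0]]
wrist_force: [1.8, 0.4, 0.1]
opening: 0.091
clock: 1.4
ee_pos: [0.4737, 0.1637, 0.0969]
orientation: [[-0.984, 0.177, 0.001], [0.177, 0.984, 0.001], [-0.0, 0.002, -1.0]]
wrist_force: [-0.4, 0.2, -0.6]
opening: 0.0909
shift [ 7.1  7.2 -3. ] rz 0.007807577119347098 opening 0.0909 t 1.4 ee [0.474 0.164 0.097]
```

Descend to TCP z of about 4 mm and squeeze at 25 N.

```bash
python3 -m creep '[[7,7,20,0,0,0,-1],[0,0,30,0,0,0,-1],[0,0,30,0,0,0,-1],[0,0,11,0,0,0,-1],[0,0,0,0,0,0,-1]]' 25; python3 -m creep '[[0,0,0,0,0,0,1],[0,0,0,0,0,0,1],[0,0,0,0,0,0,1],[0,0,0,0,0,0,1],[0,0,0,0,0,0,1]]' 25;python3 -m creep '[[0,0,0,0,0,0,1],[0,0,0,0,0,0,1],[0,0,0,0,0,0,1],[0,0,0,0,0,0,1]]' 25
```

```text
clock: 2.02
ee_pos: [0.4692, 0.1718, 0.004]
orientation: [[-0.984, 0.176, 0.002], [0.176, 0.984, 0.002], [-0.002, 0.002, -1.0]]
wrist_force: [0.5, 0.4, 0.1]
opening: 0.0911
clock: 2.65
ee_pos: [0.4706, 0.1722, 0.0066]
orientation: [[-0.984, 0.176, 0.006], [0.176, 0.984, 0.003], [-0.005, 0.004, -1.0]]
wrist_force: [-0.6, -0.6, -1.5]
opening: 0.0515
clock: 3.15
ee_pos: [0.4706, 0.1721, 0.0065]
orientation: [[-0.984, 0.176, 0.006], [0.176, 0.984, 0.003], [-0.005, 0.004, -1.0]]
wrist_force: [1.0, 0.7, -1.7]
opening: 0.0511
```

L holds firm at 51 mm under 25 N, so it goes on the tray.

```bash
python3 -m creep '[[0,0,-20,0,0,0,1],[0,0,-40,0,0,0,1],[0,0,-40,0,0,0,1],[0,0,0,0,0,0,1]]' 25; python3 -c "
from h import *
go([.55,.40,.11],1.57)"
```

```text
clock: 3.65
ee_pos: [0.4694, 0.1717, 0.1087]
orientation: [[-0.984, 0.176, 0.004], [0.176, 0.984, 0.002], [-0.003, 0.003, -1.0]]
wrist_force: [-0.4, 0.5, -1.6]
opening: 0.0514
shift [-39.1 238.9  -0.5] rz -0.1764163263578713 opening 0.0514 t 3.65 ee [0.469 0.172 0.109]
```

```bash
python3 -m creep '[[-6,40,0,0,0,0,1],[-8,50,0,0,0,0,1],[-8,50,0,0,0,0,1],[-8,50,0,0,0,0,1],[-8,48,0,0,0,0,1]]' 25; python3 -m creep '[[0,0,0,0,0,-0.09,1],[0,0,0,0,0,-0.09,1],[0,0,0,0,0,0,1]]'
python3 - <<'E'
from h import *
go([.55,.40,.015],1.57)
import cv2
im=viewer.capture("scene")[60:260,60:330,::-1]
cv2.imwrite("pics/s2.png",cv2.resize(im,None,fx=2.9,fy=2.9,interpolation=cv2.INTER_CUBIC))
E
```

```text
clock: 4.28
ee_pos: [0.5483, 0.4021, 0.1041]
orientation: [[-0.984, 0.181, -0.002], [0.181, 0.984, -0.001], [0.002, -0.002, -1.0]]
wrist_force: [1.1, -0.4, -1.6]
opening: 0.0514
clock: 4.65
ee_pos: [0.5472, 0.4051, 0.0988]
orientation: [[-1.0, -0.006, -0.006], [-0.006, 1.0, -0.003], [0.006, -0.003, -1.0]]
wrist_force: [-0.1, -0.1, -1.4]
opening: 0.0515
shift [-3.2 -4.9 83.8] rz 0.0066824128330411625 opening 0.0515 t 4.65 ee [0.547 0.405 0.099]
```

View pics/s2.png

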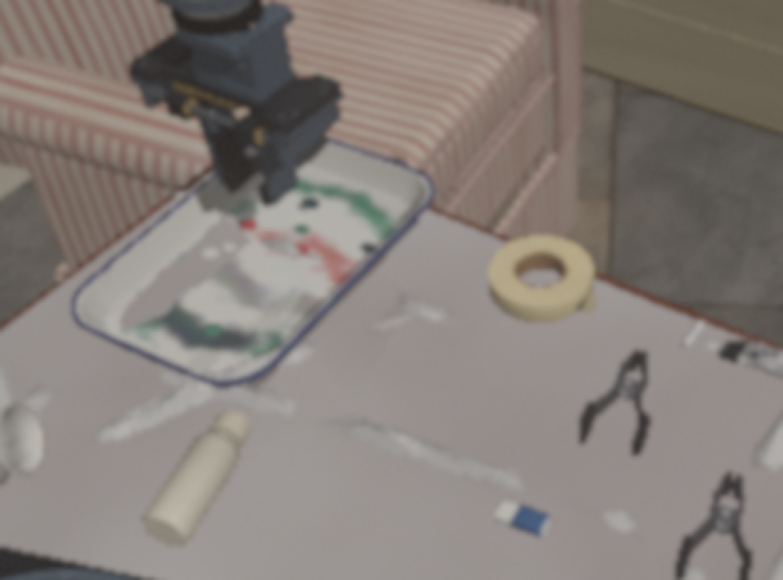

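The clip is held (51 mm opening, 1.4 N of weight) and hidden by the fingers over the tray. Its old place on the desk is empty. I'll lower it and release.

```bash
python3 -m creep '[[-3,-5,30,0,0,0,1],[0,0,30,0,0,0,1],[0,0,20,0,0,0,1],[0,0,4,0,0,0,1],[0,0,0,0,0,0,1]]' 25; python3 -m creep '[[0,0,0,0,0,0,-1],[0,0,0,0,0,0,-1],[0,0,0,0,0,0,-1],[0,0,0,0,0,0,-1],[0,0,-20,0,0,0,-1]]'; python3 -m creep '[[0,0,-40,0,0,0,-1],[0,0,-50,0,0,0,-1],[0,0,0,0,0,0,-1]]'; python3 -c "
from h import *
go([.525,.008,.11],1.8)"
```

```text
clock: 5.32
ee_pos: [0.5496, 0.3983, 0.0116]
orientation: [[-1.0, 0.007, -0.007], [0.007, 1.0, -0.004], [0.007, -0.004, -1.0]]
wrist_force: [0.7, 0.4, -1.6]
opening: 0.0512
clock: 5.95
ee_pos: [0.5502, 0.3986, 0.0339]
orientation: [[-1.0, 0.008, -0.005], [0.008, 1.0, -0.003], [0.005, -0.003, -1.0]]
wrist_force: [-0.2, -0.1, 0.2]
opening: 0.0909
clock: 6.32
ee_pos: [0.5519, 0.3997, 0.1321]
orientation: [[-1.0, 0.008, -0.001], [0.008, 1.0, -0.0], [0.001, -0.0, -1.0]]
wrist_force: [0.2, 0.3, -0.9]
opening: 0.091
shift [  23.9 -391.9   22.3] rz -0.23699713145038293 opening 0.091 t 6.33 ee [0.552 0.4   0.132]
```

```bash
python3 -m creep '[[4,-55,0,0,0,0,-1],[4,-56,0,0,0,0,-1],[4,-56,0,0,0,0,-1],[4,-56,5,0,0,0,-1],[4,-56,5,0,0,0,-1]]' 25; python3 -m creep '[[4,-56,5,0,0,0,-1],[0,-56,5,0,0,0,-1],[0,0,0,0,0,-0.12,-1],[0,0,0,0,0,-0.12,-1],[0,0,0,0,0,0,-1]]'; python3 -c "
from h import *
go([.525,.008,.10],1.8)"
```

```text
clock: 6.95
ee_pos: [0.5302, 0.1171, 0.1257]
orientation: [[-1.0, 0.002, 0.005], [0.002, 1.0, 0.002], [-0.005, 0.002, -1.0]]
wrist_force: [0.6, -0.4, -0.2]
opening: 0.0914
clock: 7.58
ee_pos: [0.5249, -0.0029, 0.1175]
orientation: [[-0.972, -0.235, 0.007], [-0.235, 0.972, 0.002], [-0.007, -0.0, -1.0]]
wrist_force: [0.0, 0.7, 0.8]
opening: 0.0912
shift [-2.6 10.6 17.5] rz 0.008334149042792616 opening 0.0912 t 7.58 ee [ 0.525 -0.003  0.117]
```

```bash
python3 -m creep '[[-2,10,20,0,0,0,-1],[0,0,35,0,0,0,-1],[0,0,35,0,0,0,-1],[0,0,22,0,0,0,-1],[0,0,0,0,0,0,-1]]' 25; python3 -c "
from h import *
go([.525,.008,.004],1.8)"; python3 -m creep '[[0,0,0,0,0,0,1],[0,0,0,0,0,0,1],[0,0,0,0,0,0,1],[0,0,0,0,0,0,1],[0,0,0,0,0,0,1]]' 25;python3 -m creep '[[0,0,0,0,0,0,1],[0,0,0,0,0,0,1],[0,0,0,0,0,0,1],[0,0,0,0,0,0,1]]' 25
```

```text
clock: 8.2
ee_pos: [0.5269, 0.0089, 0.0046]
orientation: [[-0.975, -0.221, 0.011], [-0.221, 0.975, 0.001], [-0.011, -0.001, -1.0]]
wrist_force: [-0.4, -0.2, 0.9]
opening: 0.0912
shift [ 2.  -0.5  0.6] rz -0.006024275000027002 opening 0.0912 t 8.2 ee [0.527 0.009 0.005]
clock: 8.82
ee_pos: [0.5285, 0.009, 0.0078]
orientation: [[-0.976, -0.219, 0.015], [-0.219, 0.976, 0.001], [-0.015, -0.002, -1.0]]
wrist_force: [-0.3, 0.6, -0.8]
opening: 0.0442
clock: 9.32
ee_pos: [0.5284, 0.009, 0.0077]
orientation: [[-0.976, -0.219, 0.015], [-0.219, 0.976, 0.001], [-0.015, -0.002, -1.0]]
wrist_force: [1.0, 1.0, -0.8]
opening: 0.0377
```

```bash
python3 -m creep '[[0,0,0,0,0,0,1],[0,0,0,0,0,0,1],[0,0,0,0,0,0,1]]' 25; python3 -m creep '[[0,0,-20,0,0.015,0,1],[0,0,-40,0,0,0,1],[0,0,-60,0,0,0,1],[0,0,0,0,0,0,1]]' 25; python3 -c "
from h import *
o=status.get_obs();R=np.array(o['orientation']);ax=R[:2,0]*-1
print('fwd',ax)
# grip sits 45mm behind pivot
go([.633-.045*ax[0],-.240-.045*ax[1],.13])"
```

```text
clock: 9.7
ee_pos: [0.5284, 0.009, 0.0077]
orientation: [[-0.976, -0.219, 0.015], [-0.219, 0.976, 0.001], [-0.015, -0.002, -1.0]]
wrist_force: [-0.7, 0.4, -1.5]
opening: 0.0375
clock: 10.2
ee_pos: [0.5277, 0.0092, 0.1306]
orientation: [[-0.976, -0.219, -0.002], [-0.219, 0.976, -0.002], [0.003, -0.002, -1.0]]
wrist_force: [-0.2, 0.5, -2.6]
opening: 0.0374
fwd [0.9757442  0.21889849]
shift [  -3.2 -266.2    1.1] rz None opening 0.0374 t 10.2 ee [0.528 0.009 0.131]
```

M folds, stalling at 37.5 mm against L's 51 mm, so it's the tired one. I'll take it over the tub.

```bash
python3 -m creep '[[-2,-40,0,0,0,0,1],[-3,-50,0,0,0,0,1],[-3,-50,0,0,0,0,1],[-3,-50,0,0,0,0,1],[-3,-50,0,0,0,0,1]]' 28; python3 -m creep '[[0,-25,0,0,0,0,1],[0,0,0,0,0,0,1],[0,0,0,0,0,0,1]]'
python3 - <<'E'
from h import *
go([.600,-.247,.056])
import cv2
for n,s in(("scene",np.s_[130:300,250:450]),("top",np.s_[100:250,270:450])):
    im=viewer.capture(n)[s][:,:,::-1]
    cv2.imwrite(f"pics/m_{n}.png",cv2.resize(im,(im.shape[1]*2,im.shape[0]*2),interpolation=cv2.INTER_CUBIC))
a=cv2.imread("pics/m_scene.png");b=cv2.imread("pics/m_top.png")
c=np.zeros((340,760,3),np.uint8);c[:340,:400]=a;c[:300,400:]=b;cv2.imwrite("pics/m.png",c)
E
```

```text
clock: 10.82
ee_pos: [0.5931, -0.2247, 0.1274]
orientation: [[-0.975, -0.224, -0.007], [-0.224, 0.975, 0.0], [0.007, 0.002, -1.0]]
wrist_force: [1.2, 0.9, -1.7]
opening: 0.0373
clock: 11.2
ee_pos: [0.5976, -0.2523, 0.1238]
orientation: [[-0.975, -0.22, -0.01], [-0.22, 0.975, 0.002], [0.01, 0.004, -1.0]]
wrist_force: [0.3, -0.2, -1.1]
opening: 0.0373
shift [-4.2  4.4 67.8] rz None opening 0.0373 t 11.2 ee [ 0.598 -0.252  0.124]
```

View pics/m.png

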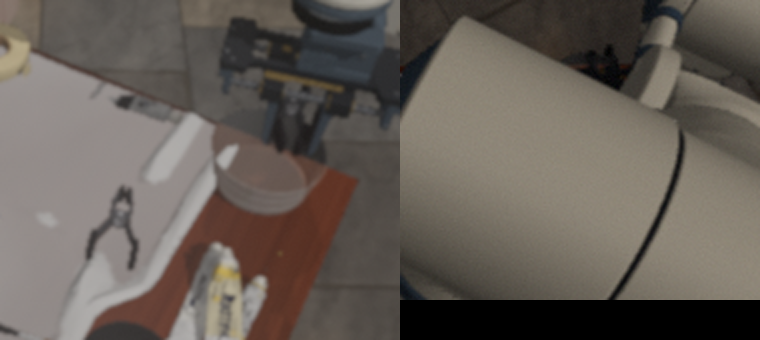

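The scene view shows the gripper over the tub with M held, and the arm hides the top view. I'll lower and release with a partial opening.

```bash
python3 -m creep '[[-4,4,25,0,0,0,1],[0,0,25,0,0,0,1],[0,0,15,0,0,0,1],[0,0,2,0,0,0,1],[0,0,0,0,0,0,1]]' 28; python3 -m creep '[[0,0,0,0,0,0,-0.45],[0,0,0,0,0,0,-0.45],[0,0,0,0,0,0,-0.45],[0,0,0,0,0,0,-0.45],[0,0,0,0,0,0,-0.45]]'; python3 -m creep '[[0,0,-20,0,0,0,-0.45],[0,0,-40,0,0,0,-0.45],[0,0,-40,0,0,0,-1],[0,0,0,0,0,0,-1]]'; python3 -c "
from h import *
go([.443,-.129,.13],1.82)"
```

```text
clock: 11.92
ee_pos: [0.6008, -0.2437, 0.057]
orientation: [[-0.974, -0.225, -0.008], [-0.225, 0.974, 0.001], [0.008, 0.003, -1.0]]
wrist_force: [-0.0, -0.1, -0.7]
opening: 0.0371
clock: 12.55
ee_pos: [0.6021, -0.2444, 0.0593]
orientation: [[-0.974, -0.224, -0.005], [-0.224, 0.974, -0.001], [0.005, 0.0, -1.0]]
wrist_force: [0.6, 0.2, 0.4]
opening: 0.0661
clock: 13.05
ee_pos: [0.6024, -0.2443, 0.1617]
orientation: [[-0.974, -0.224, -0.006], [-0.224, 0.975, -0.0], [0.006, 0.001, -1.0]]
wrist_force: [0.4, -0.3, -0.2]
opening: 0.0832
shift [129.2 148.1  32.7] rz -0.02297557735824829 opening 0.0832 t 13.05 ee [ 0.602 -0.244  0.162]
```

```bash
python3 -m creep '[[33,38,8,0,0,0,-1],[33,38,8,0,0,0,-1],[33,38,8,0,0,0,-1],[30,34,8,0,0,-0.02,-1],[0,0,0,0,0,0,-1]]' 25
python3 - <<'E'
from h import *
go([.443,-.129,.004],1.82)
import cv2
im=viewer.capture("scene")[130:290,230:450,::-1]
cv2.imwrite("pics/t.png",cv2.resize(im,None,fx=3.5,fy=3.5,interpolation=cv2.INTER_CUBIC))
E
```

```text
clock: 13.68
ee_pos: [0.4362, -0.1251, 0.1265]
orientation: [[-0.97, -0.244, -0.01], [-0.244, 0.97, 0.001], [0.009, 0.003, -1.0]]
wrist_force: [1.0, -1.3, 1.2]
opening: 0.0913
shift [ -6.8  -5.9 122.4] rz -0.0030806694689677894 opening 0.0913 t 13.68 ee [ 0.436 -0.125  0.127]
```

View pics/t.png

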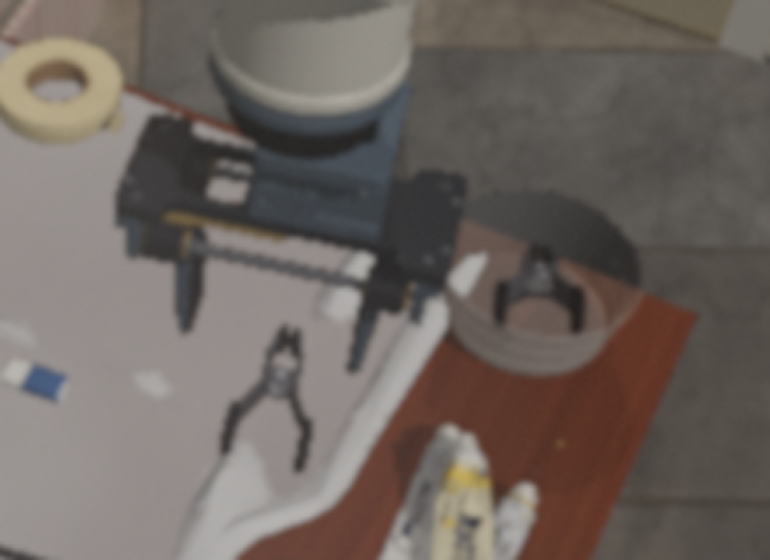

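M lies inside the tub at (540,290), with its jaws up the far wall. Now clip R.

```bash
python3 -m creep '[[-7,-6,35,0,0,0,-1],[0,0,40,0,0,0,-1],[0,0,35,0,0,0,-1],[0,0,12,0,0.008,0,-1],[0,0,0,0,0,0,-1]]' 25; python3 -c "
from h import *
go([.443,-.129,.004],1.82)"; python3 -m creep '[[0,0,0,0,0,0,1],[0,0,0,0,0,0,1],[0,0,0,0,0,0,1],[0,0,0,0,0,0,1],[0,0,0,0,0,0,1]]' 25;python3 -m creep '[[0,0,0,0,0,0,1],[0,0,0,0,0,0,1],[0,0,0,0,0,0,1],[0,0,0,0,0,0,1]]' 25
```

```text
clock: 14.35
ee_pos: [0.4525, -0.1345, 0.0016]
orientation: [[-0.97, -0.242, -0.009], [-0.242, 0.97, -0.005], [0.01, -0.003, -1.0]]
wrist_force: [0.0, -0.1, 0.4]
opening: 0.0911
shift [ 7.9  7.6 -2.4] rz -0.005203817373410802 opening 0.0911 t 14.35 ee [ 0.453 -0.134  0.002]
clock: 14.98
ee_pos: [0.4543, -0.1352, 0.0045]
orientation: [[-0.97, -0.242, -0.004], [-0.242, 0.97, -0.007], [0.006, -0.006, -1.0]]
wrist_force: [0.4, 0.1, -2.1]
opening: 0.0501
clock: 15.48
ee_pos: [0.4543, -0.1352, 0.0044]
orientation: [[-0.97, -0.242, -0.005], [-0.242, 0.97, -0.007], [0.006, -0.006, -1.0]]
wrist_force: [-0.3, 0.4, -0.7]
opening: 0.0502
```

R is firm at 50 mm, so I'll take it to the near half of the tray.

```bash
python3 -m creep '[[0,0,-20,0,0,0,1],[0,0,-40,0,0,0,1],[0,0,-50,0,0,0,1],[0,0,0,0,0,0.12,1],[0,0,0,0,0,0.12,1]]' 25; python3 -c "
from h import *
go([.425,.40,.12],1.57)"
```

```text
clock: 16.1
ee_pos: [0.4545, -0.1343, 0.1178]
orientation: [[-1.0, 0.002, -0.005], [0.002, 1.0, -0.007], [0.005, -0.007, -1.0]]
wrist_force: [0.5, 0.4, -1.3]
opening: 0.0505
shift [ 30.5 534.2  -5.6] rz -0.0010339764212168312 opening 0.0505 t 16.1 ee [ 0.454 -0.134  0.118]
```

```bash
python3 -m creep '[[3,40,0,0,0,0,1],[3,55,0,0,0,0,1],[3,55,0,0,0,0,1],[3,55,0,0,0,0,1],[3,55,0,0,0,0,1]]' 25;  python3 -m creep '[[3,55,0,0,0,0,1],[3,55,0,0,0,0,1],[3,55,0,0,0,0,1],[3,55,0,0,0,0,1],[3,40,0,0,0,0,1]]'; python3 -m creep '[[0,0,0,0,0,0,1]]'; python3 -c "
from h import *
go([.425,.40,.0125],1.57)"
```

```text
clock: 16.73
ee_pos: [0.4417, 0.1296, 0.1164]
orientation: [[-1.0, 0.011, -0.002], [0.011, 1.0, -0.008], [0.002, -0.008, -1.0]]
wrist_force: [1.1, -1.2, -1.6]
opening: 0.05
clock: 17.35
ee_pos: [0.4271, 0.3996, 0.1142]
orientation: [[-1.0, 0.009, -0.002], [0.009, 1.0, -0.008], [0.002, -0.008, -1.0]]
wrist_force: [0.5, -1.0, -1.0]
opening: 0.0506
clock: 17.48
ee_pos: [0.4265, 0.4022, 0.1139]
orientation: [[-1.0, 0.007, -0.002], [0.007, 1.0, -0.007], [0.002, -0.007, -1.0]]
wrist_force: [0.1, 0.0, -1.3]
opening: 0.05
shift [  1.3  -1.4 101.4] rz -0.005841485365202459 opening 0.05 t 17.48 ee [0.427 0.402 0.114]
```

```bash
python3 -m creep '[[0,-2,30,0,0,0,1],[0,0,35,0,0,0,1],[0,0,24,0,0,0,1],[0,0,8,0,0,0,1],[0,0,0,0,0,0,1]]' 25; python3 -m creep '[[0,0,0,0,0,0,-1],[0,0,0,0,0,0,-1],[0,0,0,0,0,0,-1],[0,0,0,0,0,0,-1],[0,0,-20,0,0,0,-1]]'; python3 -m creep '[[0,0,-40,0,0,0,-1],[0,0,-50,0,0,0,-1],[0,-60,-30,0,0,0,-1],[30,-60,0,0,0,0,-1],[30,-60,0,0,0,0,-1]]';python3 -m creep '[[0,-60,0,0,0,0,-1],[0,0,0,0,0,0,-1],[0,0,0,0,0,0,-1]]'
python3 - <<'E'
from h import *
import cv2
go([.5,.2,.2])
t=viewer.capture("top")[125:240,110:395,::-1]; s=viewer.capture("scene")[95:245,80:430,::-1]
t=cv2.resize(t,(760,307),interpolation=cv2.INTER_CUBIC); s=cv2.resize(s,(665,285),interpolation=cv2.INTER_CUBIC)
c=np.zeros((592,760,3),np.uint8);c[:307]=t;c[307:,:665]=s
cv2.imwrite("pics/end.png",cv2.convertScaleAbs(c,alpha=1.3))
E
```

```text
clock: 18.1
ee_pos: [0.4263, 0.3972, 0.0148]
orientation: [[-1.0, 0.007, -0.002], [0.007, 1.0, -0.008], [0.002, -0.008, -1.0]]
wrist_force: [0.3, 0.8, -0.8]
opening: 0.0504
clock: 18.73
ee_pos: [0.4271, 0.3976, 0.037]
orientation: [[-1.0, 0.007, -0.0], [0.007, 1.0, -0.007], [0.0, -0.007, -1.0]]
wrist_force: [0.1, 0.2, 0.0]
opening: 0.0912
clock: 19.35
ee_pos: [0.3704, 0.2286, 0.1608]
orientation: [[-1.0, 0.003, 0.006], [0.003, 1.0, -0.004], [-0.006, -0.004, -1.0]]
wrist_force: [1.3, -1.0, 1.0]
opening: 0.0915
clock: 19.73
ee_pos: [0.3681, 0.1643, 0.162]
orientation: [[-1.0, 0.007, 0.007], [0.007, 1.0, -0.004], [-0.007, -0.004, -1.0]]
wrist_force: [0.4, -0.6, 0.6]
opening: 0.0911
shift [-131.9   36.5  -37.2] rz None opening 0.0911 t 19.73 ee [0.368 0.164 0.162]
```

View pics/end.png

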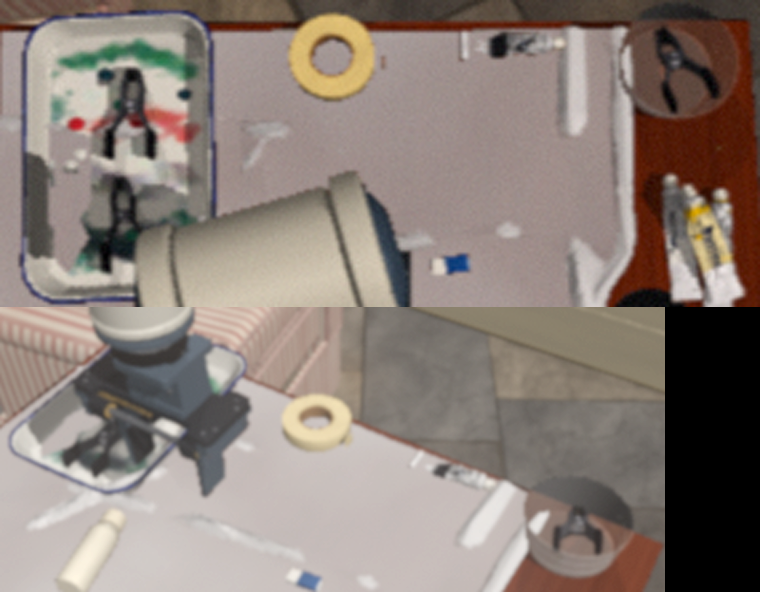

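In the last picture both firm clips lie flat in the tray, with pivots near (131,103) and (122,208). The tired clip is in the tub with its pivot near (677,64). I'll check the numbers and then hand in.

Run:
```python
from h import *
f=lambda u,v,z:w(110+u/2.667,125+v/2.667,z).round(3)[:2]
print('tray clips',f(131,103,.019),f(122,208,.019),'tub',f(677,64,.025),'tape',f(332,55,.024),'eraser',f(449,264,.013),'paint',f(515,44,.01))
from bench import arm
arm.finish_job()
```

```text
tray clips [0.596 0.396] [0.473 0.401] tub [ 0.638 -0.241] tape [0.651 0.161] eraser [0.408 0.027] paint [ 0.668 -0.055]
the job is handed in; nothing more can be done
```

The tired clip is in the tub and the two firm ones are on the tray. I handed the job in at about 20 s on the robot's clock.

| Clip (position on desk) | Width under 25 N | Result | Pivot in last picture |
|---|---|---|---|
| Left | 51 mm | firm, on the tray | about 67 mm along x and under 10 mm along y from the tray centre |
| Middle | 37.5 mm | folded, so tired, in the tub | about 6 mm from the tub axis |
| Right | 50 mm | firm, on the tray | about 57 mm along x and under 10 mm along y from the tray centre |

- **Bystanders:** the eraser, tape roll and paint tube measured within about 4 mm of where they started, which is about as close as I can read the pictures.
- **Tired clip width:** it stalled at 37.5 mm rather than the stated 34 mm, which by my rough estimate is close to the 0.42 rad limit. I took it to be at its stop, because raising the grip to 28 N over the tub hardly changed the width.
- **Right clip grip:** I took it about 10 mm nearer the pivot than the middle of the handles, and it held without slipping.

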